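# Lever a marble board up and hook the bar

### The job

Prop the right-hand edge of the heavy marble board up so that its underside can dry: push the steel pry bar's chisel end well under that edge with the bar lying across the wooden stand's ridge, lever the edge up by bringing the bar down, by feel, onto the stand's rest beside the hook (its height varies), then slide the bar sideways in under the hook and let go, so that the hook keeps the board raised. Move the board only with the bar, be gentle (never force the bar against the stand or the board), do not shove the board along, and leave the jar standing on it and the cup and spice jar where they are.

Things in the scene. Friction and masses are not known exactly. Their poses are not given: they have to be found in the camera images.
- board: White marble board, about 2.8 kg: slab 240 (x) x 200 (y) x 22 mm on two wooden runners along x, slab underside 28 mm above the worktop. Origin: on the worktop under its centre, z up. Its -y edge (robot's right) faces the stand. The nearer runner's face is 40 mm inside that edge: a bar pushed deeper shoves the board. When lifted it tips about the far runner's outer face, y = +85 mm.
- board_edge (a point): Middle of the lower -y edge of the marble slab (board y = -100 mm), 28 mm above the worktop at the start; rises 8 to 19 mm when the bar is hooked.
- stand: Low light-wood stand, fixed. Origin on the worktop under its ridge; y points toward the board. Base plank x -50 to +30, y -205 to +25, 8 mm thick. Ridge (fulcrum): rounded rib along x at y = 0, x -45 to +25, top 32 mm high. At y = -160 mm a carriage on guide pins bears the rest (a like rib along x) and the hook over it. The carriage's height is set differently each time and is not reported.
- ridge (a point): Top of the stand's ridge, the fulcrum the bar lies across (stand x = 0, y = 0, 32 mm high); axes as the stand's. The board's edge is 50 to 70 mm from it.
- rest (a point): Point on the plank below the rest rib, beside the hook's free end (stand x = -34, y = -160, 8 mm high). The rest's top is somewhere between 20 and 42 mm above the worktop: find it by feel. The bar's centre line comes down here, clear of the hook; pressed lightly on the rest, the 10 mm bar can slide toward stand +x under the hook.
- hook (a point): Point on the plank below the hook's arm, where the bar is to end (stand x = +3, y = -160, 8 mm high). The arm's underside is always 12 mm above the top of the rest. Hook of 6 mm rod: post at stand x = +23, arm from there to its rounded free end at x = -11; mouth open toward stand -x (the robot). Under the hook the bar is level to within 5 degrees.
- bar: Loose flat steel pry bar, 0.26 kg, 340 (x) x 22 (y) x 10 mm (z), flat on the worktop at the start. Origin: middle of its underside, z up. +x end: chisel, the last 22 mm thinned on top. -x end: dark wooden handle 60 x 26 x 16 mm (x -170 to -110). Balances near x = -10 mm. Levering takes about 10 N downward near the middle, plus what presses on the rest.
- bar_grip (a point): Centre of the bar's thickness at x = -15 mm, a good place to grip (22 mm wide across the bar's y).
- bar_tip (a point): Chisel end of the bar (x = +170 mm), 3 mm above its underside.
- honey_jar: Small jar with a lid, 72 mm wide, 87 mm tall, standing on the board. Origin: centre of its foot.
- espresso_cup: Small white cup, 63 x 87 x 52 mm, standing behind the stand. Origin: centre of its foot.
- spice_jar: Small spice jar with dark cap, 43 mm wide, 87 mm tall, behind the stand. Origin: centre of its foot.
There are look-alikes about, which are no part of the job. What is shaped like the honey_jar but green is not meant.

How it is judged:
By the outcome, as a careful person would: the job done as asked, in the order asked, and still so for the second after the job is handed in, with the robot touching nothing.
It also fails if it takes over 51 s, if anything falls off the work surface, if the arm or the gripper's body presses on something with over 40 N, if the wrist force passes 120 N, or if a joint passes its speed limit or range.

### The arm

A 6-joint arm with a two-finger parallel gripper is mounted at the origin on a cart in front of the work surface, level with it; the furniture and walls round the work are solid. World frame = base frame: x ahead of the robot, y to its left, z up, the work surface at z = 0. Lengths are in m, angles in degrees, forces in N, time in s.
With the tool pointing down it reaches from about 0.275 to 0.85 m from the base axis. Payload 19 kg.
Tool frame: the origin (TCP) lies at the very end of the fingers, on their centre line; the grasp point (between the pads) lies 19 mm behind it; z points along the fingers, y is the line along which they close (so a half turn about z gives the same grasp; the last joint's range is limited). The gripper opens to 85 mm and grips with 20 to 120 N. Pads are 22 mm wide; open, the fingers measure 114 mm over their backs; the gripper's body (76 mm by 85 mm) begins 54 mm behind the grasp point. The pads swing forward as they close: fully open they stand 13 mm farther back than shut.
Start: joints at [-73.682, 8.623, 82.357, -0, 89.026, -7.678], TCP at [0.234, -0.525, 0.231] pointing down, gripper open.
Joint ranges: [-160.23, 160.23], [-39.13, 120.54], [6.94, 153.29], [-79.49, 259.48], [9.18, 160.14], [-161.06, 161.06]. Speed limits (degrees/s): [108.29, 108.29, 127.2, 172.46, 172.46, 172.46].

### API

Orientations are given as a 3x3 rotation matrix whose columns are the frame's x, y, z axes.
In Python, from cell import status, capture, ticket gives the robot as it stands. The module is installed in compiled form; this text tells all that it offers.
- The arm moves only by the shell command python3 -m crank 'ROWS'. ROWS is JSON, a list of rows, each a list of 5 numbers: the shift along the world's x, y, z in cm, then the turn about the world's z in rad, then the finger opening in cm, from 0 to 8.54. A call has 1 to 8 rows; each row is the pose to reach, as a shift and turn from the pose commanded when the call began; what a row does not reach only later rows make up. A row lasts 1/10 s, in which the tool goes at most 50 mm and 8.59 degrees, less where a joint would pass 70% of its speed; a pose out of reach is approached as far as the arm can. A call with a gripper value outside its range is refused whole. The fingers move at their own pace and stop on an object; the grip force is fixed at half the most. Time passes only in rows, so rows that repeat a pose let the fingers close. It gives the time, the measured TCP pose, the force, the opening and the grip force at its end, in the units of the state.
- status.state(): the state, without advancing time (a new reading comes with each control period).
- capture(name): name is "scene" or "side" or "wrist"; returns a dict with "image" (384x512x3 uint8, red, green, blue), "K" (3x3 intrinsics, pixels), "k1" (the pictures are not rectified: a ray, as slopes to the right and down, at radius r is drawn at 1 + k1 r^2 times it, then the intrinsics apply), "R" (3x3) and "t" (3): a world point X has camera coordinates R X + t. Camera axes: x right, y down, z forward; pixel columns grow to the right and rows downward; lengths in m; the calibration is good to about 2 mm. A picture is of the moment at which its call begins. There is no depth.
- ticket.hand_in(): hands the job in; it is judged then, once.
The state is a dict: "time_s": time; "qpos": joint angles; "joint_vel": joint speeds; "effort": joint torques, N m; "tcp_pos": TCP position; "ee_rot": TCP orientation; "ft_force": force on the tool from outside, world axes, zero at the start; "ft_torque": the same for the moment, N m; "grip_width": finger opening in m; "grasp_force": force on a finger pad.
Only numpy, scipy, OpenCV 4.12 (cv2) and the standard library are available. Lean on these libraries where they do the work, as an engineer would, in place of code of your own. Each camera call takes 0.05 s, during which the arm holds its last target. There are 200 camera calls.

## Working session

There is one attempt and no reset: what is moved stays moved. The work goes in short steps, Python scripts to look and compute and a shell command to move; the robot and the scene stay as the last step left them, time stands still between calls to the robot, and variables do not carry over. Pictures are saved under pics/ and viewed, at most 10 in all, crops included, and the job is handed in when it is done.

```bash
mkdir -p pics; cat > h.py <<'E'
import numpy as np,cv2
from cell import status,capture,ticket
def snap(n,f):
    c=capture(n); cv2.imwrite('pics/'+f,c['image'][:,:,::-1]); np.savez('pics/'+f+'.npz',**{k:np.array(v) for k,v in c.items()}); return c
def load(f): return np.load('pics/'+f+'.npz')
def ray(c,u,v):
    K=c['K'];d=np.array([(u-K[0,2])/K[0,0],(v-K[1,2])/K[1,1]]);s=d.copy()
    for _ in range(20): s=d/(1+float(c['k1'])*(s@s))
    R=c['R'];return -R.T@c['t'],R.T@np.array([s[0],s[1],1])
def onz(c,u,v,z):
    o,d=ray(c,u,v);return (o+d*(z-o[2])/d[2])
def proj(c,X):
    p=c['R']@np.array(X)+c['t'];s=p[:2]/p[2];s=s*(1+float(c['k1'])*(s@s));K=c['K'];return np.array([K[0,0]*s[0]+K[0,2],K[1,1]*s[1]+K[1,2]])
E
python3 - <<'E'
from h import *
for n in ['scene','side','wrist']:
    c=snap(n,n+'0.png'); print(n,-c['R'].T@c['t'],c['R'][2])
s=status.state();print(s['time_s'],s['tcp_pos'],s['ee_rot'],s['grip_width'])
a=[cv2.imread('pics/%s0.png'%n) for n in ['scene','side']]
E
```

```text
scene [0.0984421  0.6830322  0.74729547] [ 0.42062418 -0.626648   -0.65603931]
side [0.04104312 0.93847815 0.80969944] [ 0.38159706 -0.73094598 -0.56577527]
wrist [ 0.31011932 -0.49195619  0.37276704] [-0.29857622 -0.13268371 -0.9451176 ]
0.15 [ 0.23373652 -0.52513505  0.23082697] [[ 9.13592921e-01  4.06629934e-01 -2.66166831e-04]
 [ 4.06630002e-01 -9.13592483e-01  9.03494931e-04]
 [ 1.24220069e-04 -9.33657993e-04 -9.99999556e-01]] 0.08559025360613132
```

View pics/scene0.png

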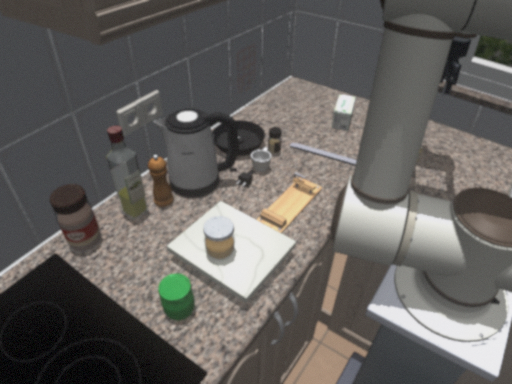

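View pics/side0.png

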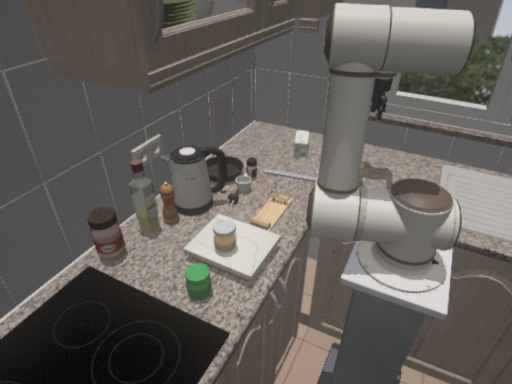

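View pics/wrist0.png

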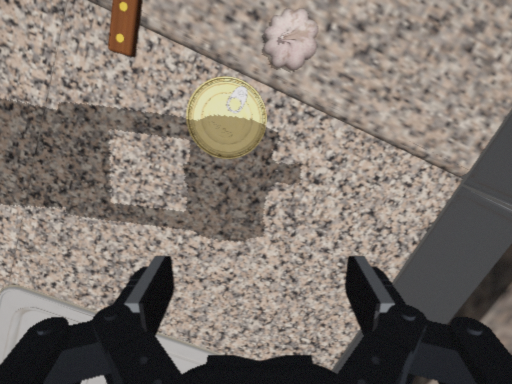

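The scene picture shows the board with corners near (222,205), (294,243), (242,298), (170,247). The stand runs from (262,218) to (320,185), and the bar starts at (292,147) and disappears behind the arm past (357,163). The wrist picture shows a riveted wooden handle at (125,25).

```bash
python3 - <<'E'
from h import *
c=load('scene0.png');s=load('side0.png');w=load('wrist0.png')
for n,u,v,z in [('b',222,205,.05),('b',294,243,.05),('b',242,298,.05),('b',170,247,.05),('jar top',219,222,.087+.05),('bar',292,147,.008),('bar',357,163,.008),('st',262,218,.008),('st',304,180,.008),('st',321,187,.008),('st',276,230,.008),('cup',261,168,0),('spice',275,151,0)]:
    print(n,onz(c,u,v,z).round(3))
print('wr',[onz(w,u,v,.01).round(3) for u,v in [(125,25),(123,52),(112,50),(135,53)]])
print('side bar',onz(s,265,173,.008),onz(s,316,180,.008))
i=cv2.imread('pics/scene0.png');a=cv2.resize(i[120:310,160:370],None,fx=3.5,fy=3,interpolation=2)
cv2.imwrite('pics/crop.png',a)
E
```

```text
b [0.588 0.126 0.05 ]
b [0.365 0.129 0.05 ]
b [0.375 0.324 0.05 ]
b [0.597 0.311 0.05 ]
jar top [0.498 0.242 0.137]
bar [ 0.605 -0.269  0.008]
bar [ 0.387 -0.317  0.008]
st [0.497 0.069 0.008]
st [ 0.485 -0.139  0.008]
st [ 0.427 -0.141  0.008]
st [0.442 0.084 0.008]
cup [ 0.63 -0.12  0.  ]
spice [ 0.644 -0.225  0.   ]
wr [array([ 0.312, -0.335,  0.01 ]), array([ 0.286, -0.341,  0.01 ]), array([ 0.283, -0.329,  0.01 ]), array([ 0.29 , -0.353,  0.01 ])]
side bar [ 0.60371382 -0.26560251  0.008     ] [ 0.39011115 -0.31253315  0.008     ]
```

View pics/crop.png

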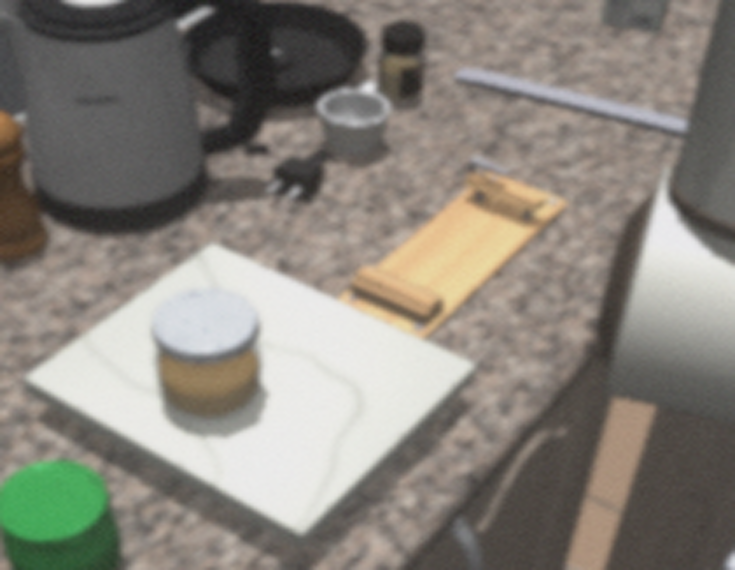

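The crop shows the stand's ridge near crop (395,290) and the carriage near (505,200), with the hook at the far end. The wooden handle in the wrist picture fits as the bar's handle end, since its distance to the chisel end is about 0.33 m. I'll move over the bar's rear part.

```bash
python3 -m crank '[[2,4,0,-0.1,8.5],[4,8,0,-0.19,8.5],[6,12,0,-0.19,8.5],[9,16,0,-0.19,8.5],[12,20,0,-0.19,8.5],[12,20,0,-0.19,8.5]]'; python3 - <<'E'
from h import *
snap('wrist','w1.png');snap('scene','s1.png')
E
```

```text
time_s: 0.75
tcp_pos: [0.3564, -0.3212, 0.2316]
ee_rot: [[0.973, 0.232, 0.001], [0.232, -0.973, 0.001], [0.001, -0.0, -1.0]]
ft_force: [-0.9, 0.5, 0.3]
grip_width: 0.0851
grasp_force: 0.0
```

View pics/w1.png

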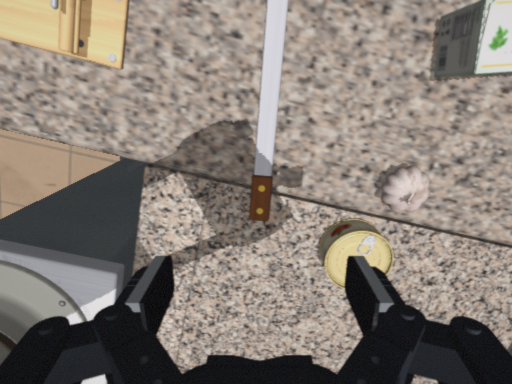

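The wrist picture shows the bar running from its handle end (260,219) through the handle joint (262,177) and up to (277,0). The stand's near end is at top left, with a corner at (124,67), and the rest rib is near (68,20).

```bash
python3 - <<'E'
from h import *
c=load('w1.png')
P=[onz(c,u,v,z) for u,v,z in [(260,219,.016),(262,177,.012),(277,0,.010),(124,67,.008),(0,40,.008),(129,0,.008),(68,20,.03)]]
for p in P: print(p.round(4))
print(np.linalg.norm(P[0]-P[1]))
u=P[2]-P[1];print(np.degrees(np.arctan2(u[1],u[0])))
print(proj(c,[.3564,-.3212,0.0]))
E
```

```text
[ 0.2871 -0.3399  0.016 ]
[ 0.3407 -0.3296  0.012 ]
[ 0.5287 -0.3002  0.01  ]
[ 0.4273 -0.1509  0.008 ]
[ 0.4234 -0.0175  0.008 ]
[ 0.4935 -0.15    0.008 ]
[ 0.4586 -0.1015  0.03  ]
0.0547583607604757
8.886508812579976
[258.33411528 161.18410679]
```

```bash
python3 -m crank '[[0.3,-0.2,-5,-0.05,5],[0.7,-0.5,-10,-0.05,5],[0.7,-0.5,-15,-0.05,5],[0.7,-0.5,-19,-0.05,5],[0.7,-0.5,-21.5,-0.05,5],[0.7,-0.5,-22.6,-0.05,5],[0.7,-0.5,-22.9,-0.05,4],[0.7,-0.5,-22.9,-0.05,4]]'; python3 -m crank '[[0,0,0,0,2.15],[0,0,0,0,2.15],[0,0,0,0,2.15],[0,0,0,0,2.15],[0,0,0,0,2.15]]'
```

```text
time_s: 1.65
tcp_pos: [0.3608, -0.3312, 0.003]
ee_rot: [[0.984, 0.177, 0.0], [0.177, -0.984, -0.001], [0.0, 0.001, -1.0]]
ft_force: [0.1, 0.0, -0.3]
grip_width: 0.04
grasp_force: 0.0
time_s: 2.15
tcp_pos: [0.3612, -0.3309, 0.0036]
ee_rot: [[0.984, 0.178, 0.001], [0.178, -0.984, -0.002], [0.001, 0.002, -1.0]]
ft_force: [-3.0, -0.5, 7.6]
grip_width: 0.0213
grasp_force: 8.9
```

```bash
python3 -m crank '[[0,0,0.5,0,2.15],[0,0,1,0,2.15],[0,0,2,0,2.15],[0,0,3,0,2.15],[0,0,4,0,2.15],[0,0,4,0,2.15],[0,0,4,0,2.15]]'; python3 - <<'E'
from h import *
s=status.state();print(s['ft_torque'],s['ft_force'])
c=snap('wrist','w2.png');b=snap('scene','s2.png')
i=np.hstack([c['image'][:,100:400],b['image'][100:300,200:450].repeat(2,0).repeat(2,1)[:384]])
cv2.imwrite('pics/c2.png',i[:,:,::-1])
E
```

```text
time_s: 2.85
tcp_pos: [0.3609, -0.3304, 0.0425]
ee_rot: [[0.984, 0.178, 0.0], [0.178, -0.984, -0.0], [0.0, 0.0, -1.0]]
ft_force: [0.0, 0.8, -1.5]
grip_width: 0.0217
grasp_force: 8.3
[ 0.0221996  -0.05860489  0.01238113] [ 0.0306974   0.77311105 -1.54954918]
```

View pics/c2.png

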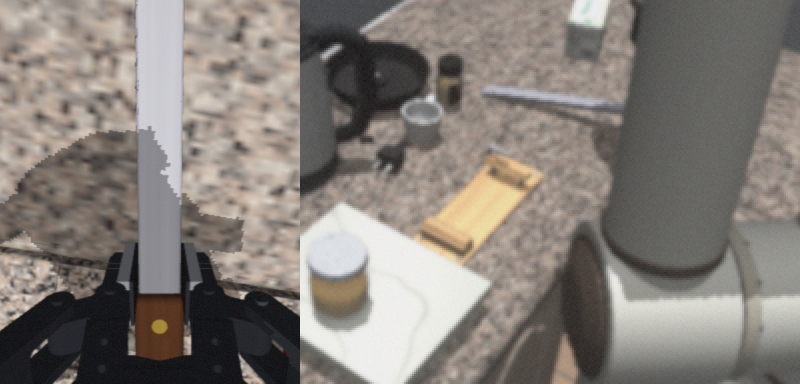

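The force on the gripper is only 1.5 N, so the tip still rests on the worktop and the bar pivots in the light grip. I'll raise the handle further, lock the grip, lift, and swing toward the stand.

```bash
python3 -m crank '[[0,0,1,0,2.15],[0,0,2,0,2.15],[0,0,3,0,2.15],[0,0,3.5,0,2.15],[0,0,3.5,0,2.15],[0,0,3.5,0,1.5],[0,0,3.5,0,1.5]]'; python3 -m crank '[[0,0,2,0,1.5],[0,0,5,0,1.5],[0,0,9,0,1.5],[0,0,13,0,1.5],[0,0,17,0,1.5],[0,0,17,0,1.5]]';python3 -m crank '[[1,1,0,0.15,1.5],[2,2,0,0.3,1.5],[3,4,0,0.45,1.5],[4,6,0,0.6,1.5],[5,7,0,0.75,1.5],[6,8,0,0.9,1.5],[7,9,0,1.05,1.5],[8,10,0,1.2,1.5]]';python3 -m crank '[[0,0,0,0.1,1.5],[0,0.5,0,0.2,1.5],[0,1,0,0.2,1.5],[0,1,0,0.2,1.5],[0,1,0,0.2,1.5]]'; python3 - <<'E'
from h import *
s=status.state();print(s['ft_torque'],s['qpos'])
c=snap('wrist','w3.png');b=snap('side','d3.png')
i=np.hstack([c['image'][:,60:420],b['image'][130:290,180:360].repeat(2,0).repeat(2,1)[:384].copy()[:320]] if 0 else [c['image'],np.pad(b['image'][130:290,190:330].repeat(2,0).repeat(2,1),((0,64),(0,0),(0,0)))])
cv2.imwrite('pics/c3.png',i[:,:,::-1])
E
```

```text
time_s: 3.65
tcp_pos: [0.3606, -0.3302, 0.0769]
ee_rot: [[0.984, 0.178, -0.0], [0.178, -0.984, 0.001], [-0.0, -0.001, -1.0]]
ft_force: [-1.0, -0.3, -0.8]
grip_width: 0.0199
grasp_force: 58.7
time_s: 4.25
tcp_pos: [0.3617, -0.3314, 0.252]
ee_rot: [[0.984, 0.178, 0.004], [0.178, -0.984, -0.005], [0.003, 0.006, -1.0]]
ft_force: [0.5, -0.8, -2.3]
grip_width: 0.0198
grasp_force: 59.2
time_s: 5.05
tcp_pos: [0.441, -0.2297, 0.246]
ee_rot: [[0.185, 0.983, -0.001], [0.983, -0.185, 0.001], [0.001, -0.002, -1.0]]
ft_force: [0.0, -0.6, -2.7]
grip_width: 0.0193
grasp_force: 59.1
time_s: 5.55
tcp_pos: [0.4407, -0.2203, 0.2469]
ee_rot: [[-0.006, 1.0, -0.0], [1.0, 0.006, 0.0], [0.0, -0.0, -1.0]]
ft_force: [-0.1, -0.9, -2.1]
grip_width: 0.0194
grasp_force: 59.1
[-0.18978208 -0.01185582  0.02345505] [-3.55173969e+01 -1.55242223e+00  9.13340340e+01 -6.89597617e-03
  9.02414955e+01 -3.58455510e+01]
```

View pics/c3.png

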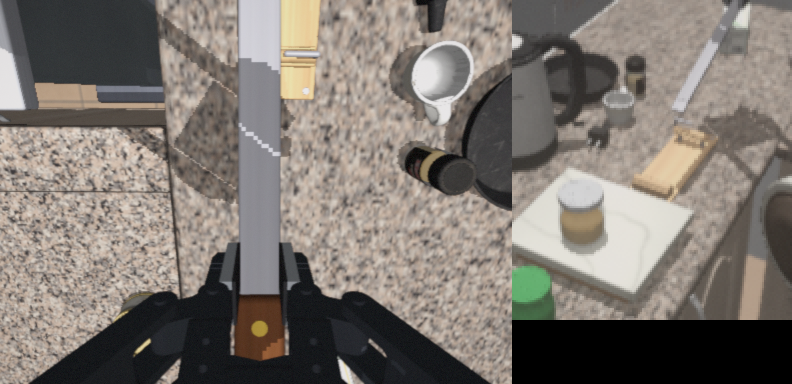

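The wrist picture shows the bar held firmly and running up column 260. To its right are the stand's near corner at (312,98), the hook arm at (300,53), the cup and the spice jar. I'll shift aside and forward to see the ridge and the board edge.

```bash
python3 -m crank '[[-2,3,1,0,1.5],[-4,6,2,0,1.5],[-6,9,2,0,1.5],[-7,11,2,0,1.5],[-7,11,2,0,1.5],[-7,11,2,0,1.5]]'; python3 - <<'E'
from h import *
c=snap('wrist','w4.png')
E
```

```text
time_s: 6.25
tcp_pos: [0.3709, -0.1104, 0.2675]
ee_rot: [[-0.008, 1.0, 0.001], [1.0, 0.008, -0.001], [-0.001, 0.001, -1.0]]
ft_force: [-0.2, 0.2, -2.5]
grip_width: 0.0193
grasp_force: 59.2
```

View pics/w4.png

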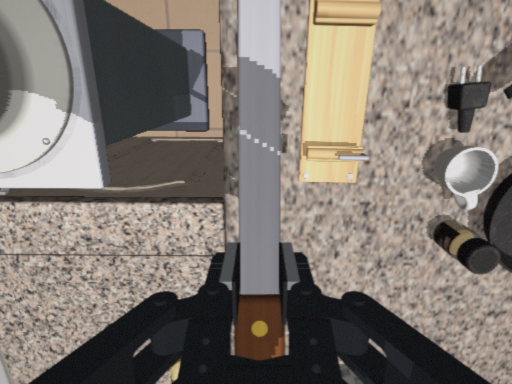

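The stand's near corners are at (302,178) and (356,183), and the ridge spans (315,12)–(380,12). The rest rib is at row 150. The hook arm runs from its free end (338,157) to its post (368,157).

```bash
python3 - <<'E'
from h import *
c=load('w4.png')
for n,u,v,z in [('cL',302,178,.008),('cR',356,183,.008),('edgeL',311,30,.008),('edgeR',371,40,.008),('ridgeL',314,10,.032),('ridgeR',380,10,.032),('free',338,157,.045),('post',368,158,.045),('restL',304,152,.03),('barL',240,230,.09),('barR',280,230,.09)]: print(n,onz(c,u,v,z).round(4))
# plank quad end fit and scene board edge
# triangulate board near-edge corners from scene & side
s=load('scene0.png');d=load('side0.png')
def tri(pa,pb):
    A=[];b=[]
    for cc,p in((s,pa),(d,pb)):
        o,r=ray(cc,*p);r=r/np.linalg.norm(r);M=np.eye(3)-np.outer(r,r);A.append(M);b.append(M@o)
    return np.linalg.solve(sum(A),sum(b))
# refine edge line in scene: sample bright->other transition perpendicular to predicted edge
for nm,cc in (('scene0.png',s),('side0.png',d)):
    g=cv2.cvtColor(cv2.imread('pics/'+nm),cv2.COLOR_BGR2GRAY).astype(float)
    r=[]
    for x in np.arange(.41,.57,.02):
        ys=np.arange(.09,.16,.001)
        v=np.array([cv2.getRectSubPix(g.astype(np.float32),(1,1),tuple(map(float,proj(cc,[x,y,.05]))))[0,0] for y in ys])
        v=np.convolve(v,np.ones(3)/3,'same');k=np.argmax(np.diff(v)[2:-2])+2;r.append((round(x,2),round(ys[k],3)))
    print(nm,r)
E
```

```text
cL [ 0.4295 -0.1405  0.008 ]
cR [ 0.5044 -0.147   0.008 ]
edgeL [0.4303 0.0404 0.008 ]
edgeR [0.5023 0.0304 0.008 ]
ridgeL [0.4287 0.0558 0.032 ]
ridgeR [0.5004 0.0564 0.032 ]
free [ 0.4663 -0.1032  0.045 ]
post [ 0.503  -0.1041  0.045 ]
restL [ 0.4268 -0.1002  0.03  ]
barL [ 0.3488 -0.1804  0.09  ]
barR [ 0.3951 -0.18    0.09  ]
scene0.png [(np.float64(0.41), np.float64(0.118)), (np.float64(0.43), np.float64(0.106)), (np.float64(0.45), np.float64(0.106)), (np.float64(0.47), np.float64(0.107)), (np.float64(0.49), np.float64(0.116)), (np.float64(0.51), np.float64(0.115)), (np.float64(0.53), np.float64(0.115)), (np.float64(0.55), np.float64(0.115))]
side0.png [(np.float64(0.41), np.float64(0.114)), (np.float64(0.43), np.float64(0.116)), (np.float64(0.45), np.float64(0.117)), (np.float64(0.47), np.float64(0.114)), (np.float64(0.49), np.float64(0.115)), (np.float64(0.51), np.float64(0.115)), (np.float64(0.53), np.float64(0.114)), (np.float64(0.55), np.float64(0.114))]
```

```bash
python3 - <<'E'
from h import *
d=load('d3.png')
for g in (.092,.1):
  L=.17+g
  for a in (13,15,16,18):
    t=np.radians(a);p=[.4395,-.2203+L*np.cos(t),.2505-L*np.sin(t)]
    print(g,a,np.round(p,3),proj(d,p).round(1))
c=snap('side','d4.png');b=snap('scene','s4.png')
f=lambda i,x0,y0,w,h:cv2.resize(i['image'][y0:y0+h,x0:x0+w],(w*4,h*4),interpolation=2)
print(proj(c,[.3695,-.1104+.253,.2675+.004-.072]),proj(b,[.3695,-.1104+.253,.2675+.004-.072]),proj(b,[.37,-.11,.27]))
i=np.hstack([f(d,240,120,100,100),f(c,250,130,100,100)])
cv2.imwrite('pics/c4.png',i[:,:,::-1])
E
```

```text
0.092 13 [0.44  0.035 0.192] [271.5 179.2]
0.092 15 [0.44  0.033 0.183] [271.7 181.1]
0.092 16 [0.44  0.032 0.178] [271.9 182.1]
0.092 18 [0.44  0.029 0.17 ] [272.1 184. ]
0.1 13 [0.44  0.043 0.19 ] [270.5 180.8]
0.1 15 [0.44  0.04  0.181] [270.7 182.8]
0.1 16 [0.44  0.039 0.176] [270.8 183.8]
0.1 18 [0.44  0.036 0.167] [271.1 185.7]
[277.88806828 200.10214228] [294.16670457 199.4754195 ] [348.93043329 121.05650999]
```

View pics/c4.png

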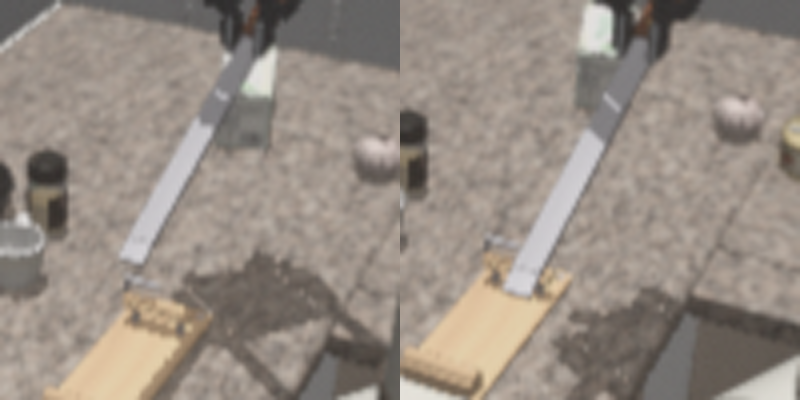

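The tip appears at (272.8,185.5) in the left picture and (279.8,203.2) in the right one. That fits a tilt of about 16.4° and a tip about 0.257 m ahead of the TCP. Next I'll lower the bar over the ridge with the tip short of the board, then loosen so it settles on the ridge.

```bash
python3 -m crank '[[2,-3,0,0,1.5],[5,-5,0,0,1.5],[7.1,-5,-3,0,1.5],[7.1,-5,-7,0,1.5],[7.1,-5,-11,0,1.5],[7.1,-5,-14,0,1.5],[7.1,-5,-16.1,0,1.5],[7.1,-5,-16.1,0,1.5]]';python3 -m crank '[[0,0,0,0,1.5],[0,0,0,0,2.1],[0,0,0,0,2.15],[0,0,0,0,2.15],[0,0,0,0,2.15],[0,0,0,0,2.15]]'; python3 - <<'E'
from h import *
s=status.state();print(s['ft_force'],s['ft_torque'])
c=snap('side','d5.png');b=snap('scene','s5.png')
f=lambda i,x0,y0,w,h:cv2.resize(i['image'][y0:y0+h,x0:x0+w],(w*4,h*4),interpolation=2)
i=np.hstack([f(c,230,150,100,120),f(b,230,140,100,120)])
cv2.imwrite('pics/c5.png',i[:,:,::-1])
for cc in(c,b): print(proj(cc,[.442,.095,.02]).round(1),proj(cc,[.442,.115,.05]).round(1))
E
```

```text
time_s: 7.2
tcp_pos: [0.4406, -0.1601, 0.1034]
ee_rot: [[-0.007, 1.0, -0.005], [1.0, 0.007, 0.003], [0.003, -0.005, -1.0]]
ft_force: [-0.1, 0.7, -1.2]
grip_width: 0.0196
grasp_force: 59.5
time_s: 7.8
tcp_pos: [0.4419, -0.1603, 0.1065]
ee_rot: [[-0.008, 1.0, 0.0], [1.0, 0.008, -0.0], [-0.0, 0.0, -1.0]]
ft_force: [0.8, -0.7, -2.1]
grip_width: 0.0215
grasp_force: 11.2
[ 0.80779696 -0.73336323 -2.05186533] [-0.10141908 -0.01307618 -0.03033826]
[261.9 230.4] [259.3 227. ]
[274.  229.4] [270.2 226. ]
```

View pics/c5.png

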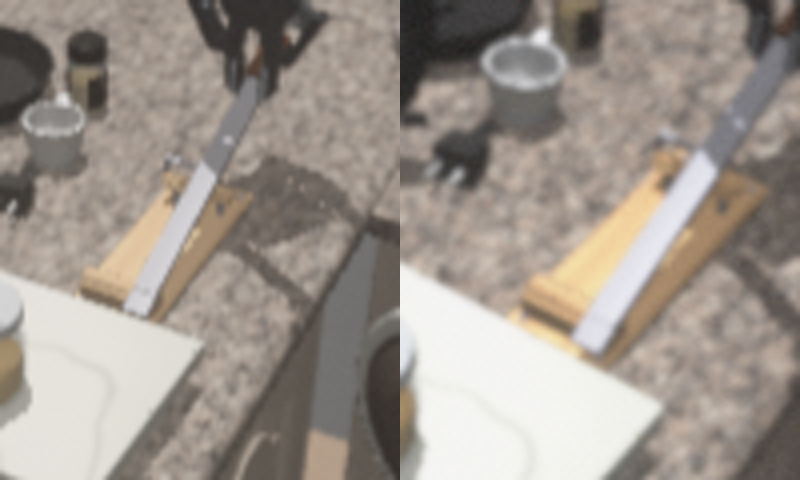

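The tip shows at (264,228.8) in the side picture and (276.8,227.5) in the scene picture. It lies over the ridge, just short of the board edge.

```bash
python3 - <<'E'
from h import *
c=load('d5.png');b=load('s5.png')
for x0 in (.435,.442):
  for z in (.018,.022,.026,.03): 
    print(z,onz(c,264.2,228.8,z).round(3),onz(b,276.8,227.5,z).round(3))
# board edge where near: left pic edge pts (150,325),(200,345); (80,297)
for z in (.05,):
  print([onz(c,230+u/4,150+v/4,z).round(3) for u,v in ((50,286),(200,345))],[onz(b,230+(u-400)/4,140+v/4,z).round(3) for u,v in ((480,302),(660,408))])
E
```

```text
0.018 [0.44  0.081 0.018] [0.441 0.083 0.018]
0.022 [0.438 0.086 0.022] [0.439 0.087 0.022]
0.026 [0.436 0.09  0.026] [0.437 0.09  0.026]
0.03 [0.434 0.094 0.03 ] [0.435 0.093 0.03 ]
0.018 [0.44  0.081 0.018] [0.441 0.083 0.018]
0.022 [0.438 0.086 0.022] [0.439 0.087 0.022]
0.026 [0.436 0.09  0.026] [0.437 0.09  0.026]
0.03 [0.434 0.094 0.03 ] [0.435 0.093 0.03 ]
[array([0.505, 0.115, 0.05 ]), array([0.363, 0.126, 0.05 ])] [array([0.505, 0.114, 0.05 ]), array([0.364, 0.124, 0.05 ])]
```

```bash
python3 -m crank '[[0,0.6,-0.2,0,2.15],[0,1.2,-0.4,0,2.15],[0,1.8,-0.6,0,2.15],[0,2.4,-0.8,0,2.15],[0,3.0,-1.0,0,2.15],[0,3.5,-1.15,0,2.15],[0,3.5,-1.15,0,2.15]]';python3 -m crank '[[0,0.5,-0.2,0,2.15],[0,1,-0.35,0,2.15],[0,1.5,-0.5,0,2.15],[0,2.0,-0.65,0,2.15],[0,2.1,-0.7,0,2.15],[0,2.1,-0.7,0,2.15]]'; python3 - <<'E'
from h import *
s=status.state();print(s['ft_force'],s['ft_torque'])
c=snap('side','d6.png');b=snap('scene','s6.png')
f=lambda i,x0,y0,w,h:cv2.resize(i['image'][y0:y0+h,x0:x0+w],(w*4,h*4),interpolation=2)
i=np.hstack([f(c,230,150,100,120),f(b,230,140,100,120)])
cv2.imwrite('pics/c6.png',i[:,:,::-1])
E
```

```text
time_s: 8.6
tcp_pos: [0.4417, -0.1246, 0.0946]
ee_rot: [[-0.009, 1.0, -0.0], [1.0, 0.009, 0.0], [0.0, -0.0, -1.0]]
ft_force: [-0.4, 0.9, -2.1]
grip_width: 0.0214
grasp_force: 11.2
time_s: 9.2
tcp_pos: [0.4418, -0.104, 0.0877]
ee_rot: [[-0.008, 1.0, -0.0], [1.0, 0.008, 0.0], [0.0, -0.0, -1.0]]
ft_force: [-0.4, 0.8, -2.0]
grip_width: 0.0216
grasp_force: 11.3
[-0.40591181  0.7970083  -1.97755605] [0.10818942 0.06475118 0.06939794]
```

View pics/c6.png

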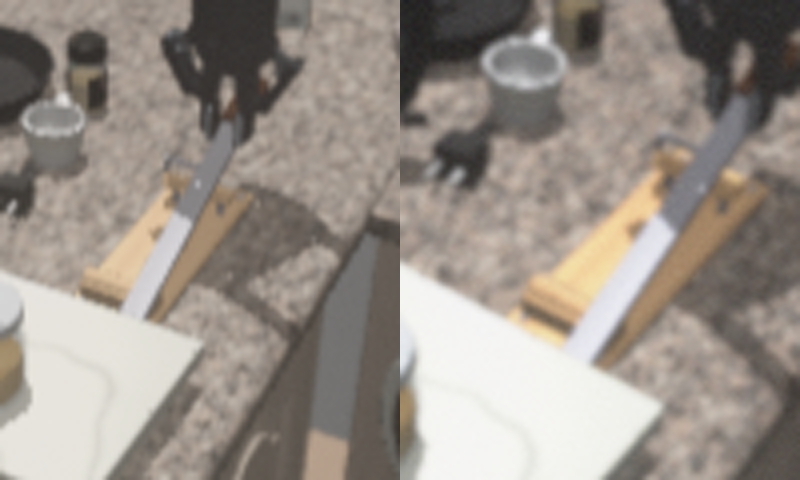

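The pictures show the chisel end under the edge and the board unmoved. I'll lower the handle in small steps until the bar bears on the edge, so it stays put when released for regripping.

```bash
python3 -m crank '[[0,0,-0.3,0,2.15],[0,0,-0.6,0,2.15],[0,0,-0.6,0,2.15]]'|egrep 'tcp|ft_f';python3 -m crank '[[0,0,-0.2,0,2.15],[0,0,-0.3,0,2.15],[0,0,-0.3,0,2.15]]'|egrep 'tcp|ft_f';python3 -m crank '[[0,0,-0.2,0,2.15],[0,0,-0.3,0,2.15],[0,0,-0.3,0,2.15]]'|egrep 'tcp|ft_f'
```

```text
tcp_pos: [0.4416, -0.1043, 0.0813]
ft_force: [-0.0, 0.3, -0.9]
tcp_pos: [0.4418, -0.1043, 0.0786]
ft_force: [0.3, -0.8, -0.9]
tcp_pos: [0.4421, -0.1048, 0.076]
ft_force: [-0.0, -4.7, 4.8]
```

```bash
python3 -m crank '[[0,0,0,0,2.4],[0,0,0,0,3.4],[0,0,0.2,0,3.4],[0,1,0.3,0,3.4],[0,3,0,0,3.4],[0,5,-0.6,0,3.4],[0,6.8,-1.2,0,3.4],[0,6.8,-1.2,0,3.4]]'|egrep 'tcp|ft_f|wid';python3 -m crank '[[0,0,-0.6,0,3.4],[0,0,-1.2,0,3.4],[0,0,-1.2,0,2.6],[0,0,-1.2,0,1.5],[0,0,-1.2,0,1.5],[0,0,-1.2,0,1.5]]'|egrep 'tcp|ft_f|wid|gras'; python3 - <<'E'
from h import *
a=load('d6.png')['image'].astype(int);c=snap('side','d7.png');d=np.abs(c['image'].astype(int)-a).sum(2)>60
ys,xs=np.where(d[200:300,180:290]);print(len(ys),ys.min()+200 if len(ys) else '',xs.min()+180 if len(ys) else '')
s=status.state();print(s['ft_torque'],s['time_s'])
E
```

```text
tcp_pos: [0.4412, -0.0341, 0.0632]
ft_force: [-0.3, 0.0, 0.1]
grip_width: 0.034
tcp_pos: [0.4418, -0.0365, 0.0518]
ft_force: [-1.0, -0.1, -2.1]
grip_width: 0.0207
grasp_force: 59.5
388 200 260
[-0.19663573  0.11515518  0.11650135] 11.65
```

```bash
python3 -m crank '[[0,0,-0.15,0,1.5],[0,-0.05,-0.3,0,1.5],[0,-0.05,-0.45,0,1.5],[0,-0.1,-0.6,0,1.5],[0,-0.1,-0.6,0,1.5]]'|egrep 'tcp|ft_f|wid';python3 -m crank '[[0,0,-0.15,0,1.5],[0,-0.05,-0.3,0,1.5],[0,-0.1,-0.45,0,1.5],[0,-0.15,-0.6,0,1.5],[0,-0.15,-0.6,0,1.5]]'|egrep 'tcp|ft_f|wid'; python3 - <<'E'
from h import *
s=status.state();print(s['ft_torque'],s['time_s'])
E
```

```text
tcp_pos: [0.4424, -0.0378, 0.0464]
ft_force: [-3.4, -5.2, 11.0]
grip_width: 0.0203
tcp_pos: [0.4426, -0.0393, 0.0405]
ft_force: [-0.7, -3.9, 11.9]
grip_width: 0.0204
[-0.20205305  0.21958159  0.07158565] 12.65
```

```bash
for k in 1; do python3 -m crank '[[0,-0.03,-0.15,0,1.5],[0,-0.05,-0.3,0,1.5],[0,-0.05,-0.3,0,1.5]]'|egrep 'tcp|ft_f';python3 -m crank '[[0,-0.03,-0.1,0,1.5],[0,-0.05,-0.2,0,1.5],[0,-0.05,-0.2,0,1.5]]'|egrep 'tcp|ft_f'; python3 -m crank '[[0,0,-0.1,0,1.5],[0,0,-0.2,0,1.5],[0,0,-0.2,0,1.5]]'|egrep 'tcp|ft_f';done
```

```text
tcp_pos: [0.4426, -0.0398, 0.0375]
ft_force: [-1.1, -5.1, 10.5]
tcp_pos: [0.4425, -0.0403, 0.0355]
ft_force: [-2.6, -4.3, 12.0]
tcp_pos: [0.4426, -0.0405, 0.0337]
ft_force: [-3.0, -7.2, 11.9]
```

```bash
python3 -m crank '[[0,0,-0.1,0,1.5],[0,-0.05,-0.2,0,1.5],[0,-0.05,-0.2,0,1.5]]'|egrep 'tcp|ft_f'; python3 -m crank '[[0,0,-0.1,0,1.5],[0,-0.05,-0.2,0,1.5],[0,-0.05,-0.2,0,1.5]]'|egrep 'tcp|ft_f'
```

```text
tcp_pos: [0.4426, -0.0408, 0.0317]
ft_force: [-1.8, -3.7, 13.0]
tcp_pos: [0.4427, -0.0411, 0.0301]
ft_force: [-4.9, -1.0, 21.9]
```

```bash
python3 - <<'E'
from h import *
s=status.state();print(s['ft_torque'],s['time_s'])
c=snap('side','d8.png');b=snap('scene','s8.png')
# board top edge rise & jar shift: edge location at assumed z
for nm,f in (('side','d'),('scene','s')):
  A=load(('%s0.png'%nm));B=load(f+'8.png')
  ga=cv2.cvtColor(A['image'],cv2.COLOR_RGB2GRAY);gb=cv2.cvtColor(B['image'],cv2.COLOR_RGB2GRAY)
  pts=np.float32([proj(A,p) for p in ([.5,.12,.05],[.37,.13,.05],[.6,.31,.05],[.38,.325,.05],[.498,.242,.137])]).reshape(-1,1,2)
  q,st,e=cv2.calcOpticalFlowPyrLK(ga,gb,pts,None,winSize=(21,21));print(nm,(q-pts).reshape(-1,2).round(1).tolist(),st.ravel())
E
```

```text
[0.34071643 0.89891757 0.02155808] 14.15
side [[-0.8999999761581421, -2.5], [-0.20000000298023224, -1.5], [-0.800000011920929, 0.6000000238418579], [-0.30000001192092896, 0.800000011920929], [-0.0, -0.30000001192092896]] [1 1 1 1 1]
scene [[0.699999988079071, -2.200000047683716], [0.6000000238418579, -2.5999999046325684], [-1.399999976158142, 0.699999988079071], [-0.30000001192092896, 1.2999999523162842], [-24.700000762939453, 18.200000762939453]] [1 1 1 1 1]
```

The force jumped to 22 N, so the bar is on the rest. I'll ease off slightly and swing it under the hook, pivoting about the chisel end so the board isn't dragged.

```bash
python3 -m crank '[[0,0,0.04,0,1.5],[0.2,0,0.04,0.012,1.5],[0.4,0,0.04,0.025,1.5],[0.6,0,0.04,0.038,1.5],[0.8,0,0.04,0.05,1.5],[0.8,0,0.04,0.05,1.5]]'|egrep 'tcp|ft_f|rot';python3 -m crank '[[0.2,0,0,0.012,1.5],[0.4,0,0,0.025,1.5],[0.6,0,0,0.038,1.5],[0.6,0,0,0.038,1.5]]'|egrep 'tcp|ft_f|rot';python3 - <<'E'
from h import *
s=status.state();print(s['ft_torque'],s['time_s'])
E
```

```text
tcp_pos: [0.4497, -0.0407, 0.0301]
ee_rot: [[-0.059, 0.998, -0.001], [0.998, 0.059, 0.0], [0.0, -0.001, -1.0]]
ft_force: [-11.9, 1.2, 24.0]
tcp_pos: [0.4552, -0.0403, 0.03]
ee_rot: [[-0.097, 0.995, -0.002], [0.995, 0.097, 0.001], [0.001, -0.002, -1.0]]
ft_force: [-17.4, 5.7, 27.9]
[1.3614049  2.80704589 0.49030738] 15.25
```

```bash
python3 -m crank '[[0,0,0.05,0,1.5],[0,0,0.05,0,1.5]]'|egrep 'tcp|ft_f';python3 -m crank '[[0,0,0.05,0,1.5],[0,0,0.05,0,1.5]]'|egrep 'tcp|ft_f'
```

```text
tcp_pos: [0.4552, -0.0403, 0.0301]
ft_force: [-11.7, 4.2, 17.7]
tcp_pos: [0.4552, -0.0403, 0.0304]
ft_force: [-9.2, 3.8, 11.2]
```

```bash
python3 -m crank '[[0.2,0,-0.02,0.012,1.5],[0.4,0,-0.02,0.025,1.5],[0.6,0,-0.02,0.038,1.5],[0.6,0,-0.02,0.038,1.5]]'|egrep 'tcp|ft_f|rot'
```

```text
tcp_pos: [0.4611, -0.0398, 0.0301]
ee_rot: [[-0.135, 0.991, -0.002], [0.991, 0.135, 0.002], [0.002, -0.002, -1.0]]
ft_force: [-11.2, 8.5, 14.4]
```

```bash
python3 -m crank '[[0.25,0.05,0,0.016,1.5],[0.5,0.1,0,0.033,1.5],[0.75,0.1,0,0.05,1.5],[0.75,0.1,0,0.05,1.5]]'|egrep 'tcp|ft_f|rot'; python3 - <<'E'
from h import *
c=snap('side','d9.png');b=snap('scene','s9.png');snap('wrist','w9.png')
for nm,f in (('side','d'),('scene','s')):
  A=load(f+'8.png');B=load(f+'9.png')
  ga=cv2.cvtColor(A['image'],cv2.COLOR_RGB2GRAY);gb=cv2.cvtColor(B['image'],cv2.COLOR_RGB2GRAY)
  pts=np.float32([proj(A,p) for p in ([.5,.12,.065],[.37,.13,.065],[.6,.31,.05],[.38,.325,.05],[.498,.242,.137])]).reshape(-1,1,2)
  q,st,e=cv2.calcOpticalFlowPyrLK(ga,gb,pts,None,winSize=(21,21));print(nm,(q-pts).reshape(-1,2).round(1).tolist())
E
```

```text
tcp_pos: [0.4686, -0.0389, 0.0301]
ee_rot: [[-0.184, 0.983, -0.002], [0.983, 0.184, 0.002], [0.002, -0.002, -1.0]]
ft_force: [-10.4, 8.3, 14.9]
side [[0.20000000298023224, -0.0], [0.5, 0.6000000238418579], [0.5, -0.30000001192092896], [-0.10000000149011612, 0.4000000059604645], [0.6000000238418579, -0.10000000149011612]]
scene [[0.10000000149011612, -0.20000000298023224], [0.5, 1.100000023841858], [0.699999988079071, -0.4000000059604645], [-0.30000001192092896, 0.6000000238418579], [0.699999988079071, -0.0]]
```

The bar is now under the hook by calculation, at x of about 0.4806 at the rest. I'll ease up so the hook takes the load and then release.

```bash
python3 -m crank '[[-0.05,0,0.05,0,1.5],[-0.1,-0.05,0.1,0,1.5],[-0.1,-0.05,0.1,0,1.5]]'|egrep 'tcp|ft_f'; python3 -m crank '[[0,0,0.05,0,1.5],[0,0,0.1,0,1.5],[0,0,0.1,0,1.5]]'|egrep 'tcp|ft_f'
```

```text
tcp_pos: [0.468, -0.0392, 0.0311]
ft_force: [-5.2, 10.8, 8.5]
tcp_pos: [0.4679, -0.0392, 0.0316]
ft_force: [-0.6, 9.4, -2.0]
```

```bash
python3 -m crank '[[0,0.1,0,0,1.5],[0,0.1,-0.02,0,1.5],[0,0.1,-0.02,0,2.2],[0,0.1,-0.02,0,2.8],[0,0.1,-0.02,0,3.6],[0,0.1,0,0,3.6]]'|egrep 'tcp|ft_f'; python3 -m crank '[[0,0.1,1,0,3.6],[0,0.1,3,0,3.6],[0,0.1,6,0,3.6],[0,0.1,10,0,3.6],[0,0.1,14,0,3.6],[0,0.1,17,0,3.6],[0,0.1,17,0,3.6]]'; python3 - <<'E'
from h import *
c=snap('side','d10.png');b=snap('scene','s10.png');snap('wrist','w10.png')
for nm,f in (('side','d'),('scene','s')):
 for z in ('8','0'):
  A=load(f+'8.png') if z=='8' else load(nm+'0.png');B=load(f+'10.png')
  ga=cv2.cvtColor(A['image'],cv2.COLOR_RGB2GRAY);gb=cv2.cvtColor(B['image'],cv2.COLOR_RGB2GRAY)
  pts=np.float32([proj(A,p) for p in ([.5,.12,.05],[.37,.13,.05],[.6,.31,.05],[.38,.325,.05],[.498,.242,.1],[.63,-.12,.03],[.644,-.225,.05])]).reshape(-1,1,2)
  q,st,e=cv2.calcOpticalFlowPyrLK(ga,gb,pts,None,winSize=(21,21));print(nm,z,(q-pts).reshape(-1,2).round(1).tolist())
w=load('w10.png');g=w['image'];p=proj(w,[.4806,-.103,.045]);q=proj(w,[.466,-.103,.045]);print(p,q)
E
```

```text
tcp_pos: [0.4686, -0.0394, 0.0322]
ft_force: [-0.0, -0.4, 0.2]
time_s: 18.5
tcp_pos: [0.4697, -0.0386, 0.2069]
ee_rot: [[-0.183, 0.983, 0.007], [0.983, 0.183, -0.002], [-0.003, 0.006, -1.0]]
ft_force: [-0.8, -0.8, -0.3]
grip_width: 0.0359
grasp_force: 0.0
side 8 [[0.4000000059604645, 0.20000000298023224], [0.4000000059604645, 0.800000011920929], [0.5, -0.30000001192092896], [-0.10000000149011612, 0.30000001192092896], [0.5, -0.10000000149011612], [0.0, 0.0], [0.0, -0.0]]
side 0 [[-0.6000000238418579, -2.299999952316284], [0.5, -0.8999999761581421], [-0.30000001192092896, 0.30000001192092896], [-0.30000001192092896, 1.0], [-0.699999988079071, 1.5], [-0.10000000149011612, -0.0], [-0.0, 0.0]]
scene 8 [[-0.20000000298023224, 0.10000000149011612], [0.0, 1.7999999523162842], [0.8999999761581421, -0.4000000059604645], [-0.20000000298023224, 0.30000001192092896], [0.699999988079071, -0.10000000149011612], [0.0, -0.0], [0.0, 0.10000000149011612]]
scene 0 [[0.6000000238418579, -2.0], [0.8999999761581421, -1.100000023841858], [-0.5, 0.30000001192092896], [-0.6000000238418579, 1.600000023841858], [-2.0, 2.200000047683716], [-0.0, 0.10000000149011612], [0.10000000149011612, 0.0]]
[259.82845517 234.67010819] [246.66771715 232.46149984]
```

```bash
python3 -c "
from h import *
print(ticket.hand_in())"
```

```text
the job is handed in; nothing more can be done
None
```

The bar is levered down and slid in under the hook, the board's right edge is still raised after release, and the job is handed in at about 18.6 s; I confirmed the end state by image comparison only, and viewed 11 pictures, one over the limit of 10.

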